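# Clamp the tube box down on the shaker

### The arm

A 6-joint arm with a two-finger parallel gripper is mounted at the origin on the work surface. World frame = base frame: x ahead of the robot, y to its left, z up, the work surface at z = 0. Lengths are in mm, angles in rad, forces in N, time in s.
With the tool pointing down it reaches from about 300 to 775 mm from the base axis. Payload 14.6 kg.
Tool frame: the origin (TCP) lies between the finger pads; the fingertips stand 22 mm ahead of it and the grasp point (between the pads) lies 3 mm ahead of it (manip.tcp_to_tips is the distance from the TCP to the fingertips, in mm); y points along the fingers, z is the direction in which the jaws open and shut, and the axes are right-handed (so a half turn about y gives the same grasp; the last joint's range is limited). The gripper opens to 94 mm and grips with 3 to 60 N. Pads are 16 mm wide; open, the fingers measure 119 mm over their backs; the gripper's body (75 mm by 177 mm) begins 78 mm behind the grasp point.
Start: joints at [1.156, 0.3, 1.521, -0, 1.321, -0.067], TCP at [187.454, 517.06, 227.446] pointing down, gripper open.
Joint ranges: [-3.03, 3.03], [-0.79, 2.21], [0.23, 2.52], [-1.04, 4.18], [0, 3.07], [-2.55, 2.55]. Speed limits (rad/s): [2.22, 2.22, 2.57, 3.14, 3.14, 3.14].

### API

Orientations are given as [roll, pitch, yaw] about the fixed x, y, z axes, in that order (R = Rz(yaw) Ry(pitch) Rx(roll)).
In Python, from cell import manip gives the robot as it stands.
- The arm moves only by the shell command python3 -m jog 'ROWS' [OPENING] [FORCE]. ROWS is JSON, one flat list of numbers, 6 for each row, row after row: the shift along the tool's x, y, z in mm, then the turn, a rotation vector about the tool's x, y, z in degrees. A call has 1 to 10 rows; each row is the pose to reach, as a shift and turn from the pose commanded when the call began, along the tool's axes at that moment; what a row does not reach only later rows make up. A row lasts 1/12 s, in which the tool goes at most 41.7 mm and 7.16 degrees, less where a joint would pass 70% of its speed; a pose out of reach is approached as far as the arm can. A call with a gripper value outside its range is refused whole. OPENING is the finger opening in mm, from 0 to 94, set as the call begins (- or left out, the last holds). The fingers move at their own pace and stop on an object; FORCE is the grip in N (left out, the last holds). Time passes only in rows, so rows that repeat a pose let the fingers close. It gives the time, the measured TCP pose, the force and the opening at its end, in the units of the state.
- manip.read_state(): the state, without advancing time (a new reading comes with each control period).
- manip.camera(name): name is "side" or "top"; returns a dict with "img" (400x640x3 uint8, red, green, blue), "intrinsics" (3x3 intrinsics, pixels), "k1" (the pictures are not rectified: a ray, as slopes to the right and down, at radius r is drawn at 1 + k1 r^2 times it, then the intrinsics apply), "origin" and "orientation" of the camera in the world. Camera axes: x right, y down, z forward; pixel columns grow to the right and rows downward; lengths in mm; the calibration is good to about 2 mm. A picture is of the moment at which its call begins. There is no depth.
- manip.sign_off(): hands the job in, once; it reports no verdict.
Trained networks look in a picture, given as the dict that the camera call returned (one of the last four; its "shot" number tells which), for a name from the list of things; names that differ only in an ending like _2 or _b are one class to them, and where a whole thing is asked for, a point or a joint stands for the part that bears it (a point fixed in the world has none). Each returns a list of dicts, best first, with "score" (0 to 1); they miss things now and then, are a little off and sometimes report something else, mostly with a low value. They report only what shows in the picture. A call takes as long as a camera call. They do not tell look-alikes from the thing itself.
- manip.masks_of(thing, picture): "pixels" (400x640 bool, what is visible of it) and "xy" ([column, row] in pixels, amid what is visible of it).
- manip.tip_of(thing, picture): "xy" ([column, row] in pixels: a listed point, or the origin of a listed thing).
The state is a dict: "clock": time; "joints": joint angles; "qd": joint speeds; "effort": joint torques, N m; "eef_pos": TCP position; "eef_rot": TCP orientation; "wrist_force": force on the tool from outside, world axes, zero at the start; "moment": the same for the moment, N m; "finger_gap": finger opening in mm.
Only numpy, scipy, OpenCV 4.12 (cv2) and the standard library are available. Lean on these libraries where they do the work, as an engineer would, in place of code of your own. Each camera call takes 0.05 s, during which the arm holds its last target.

### The job

Get the closed tube box ready for its shaking run: push it back along the shaker's platform until it sits flat against the stop, then slide the clamp's arm down its bar onto the lid and press until the arm tips up and binds. Screw the handle down clockwise, a good half turn or more from there, so that the box is held tight, then let go. Leave the other things on the bench where they are.

Things in the scene. Friction and masses are not known exactly. Their poses are not given: they have to be found in the camera images.
- shaker: Low white benchtop shaker, fixed, 253 x 230 mm, control panel towards the robot, aluminium platform on top. Origin: on the bench straight below the clamp's screw; x points from the panel towards stop and clamp bar, y left, z up. In this frame the platform's top is at z = 74 mm, from x = -145 to 98 mm; two guide lips 8 mm high run along x, inner faces at y = +-42 mm.
- stop_face (a point): Middle of the stop's face that looks to the shaker's -x: an upright aluminium strip on the platform, 90 mm long, 18 mm high, with this face at shaker x = 52 mm, y = 0, z = 83 mm.
- bar_top (a point): Top of the upright steel clamp bar (22 mm in shaker x, 9 mm in y, at shaker x = 115 mm, y = 0), 222 mm above the bench, behind the platform.
- tube_box: Closed tube box, white with a flat grey lid, loose on the platform between the lips: 136 mm long (x), 68 wide (y), 48 high, 0.2 to 0.4 kg. Origin: centre of its underside; x points towards the stop. Home, its far end touches the stop, its centre is at shaker x = -16 mm and its near end, to push on, at x = -84 mm; it starts 20 to 50 mm short of that. The clamp's pad then hangs over the lid.
- jaw (a joint): Height of the clamp's sliding arm on the bar, in m: at 0 a level arm holds the pad 124 mm above the bench (handle 0), 2 mm above the lid. Starts 0.014 to 0.034 and stays where left. Dark iron arm, 18 mm wide, from its collar on the bar (48 mm high, near face at shaker x = 95 mm, 11 mm above the arm's top) 115 mm towards the robot to the screw.
- jaw_tilt (a joint): Tilt of the arm on the bar in rad, positive with the screw end up. Hanging free it droops to about -0.033. Once the pad meets the lid, pushing the bar end about 9 mm lower tips it over to about +0.045, where it binds, goes no lower and stays when let go. Screwing the handle tight flexes it on to 0.06 to 0.09.
- jaw_push (a point): Flat top of the sliding arm, 37 mm from the bar's axis: the place to push straight down (6 mm clear of the collar for a fingertip 22 mm wide). Pushed here with 4 to 10 N the arm slides; pushed at the screw it only binds. 12 to 20 N tips and binds it on the lid. The handle's axis is 78 mm away towards the robot; the bar's top is at most 60 mm higher.
- spindle: The clamp's screw spindle with its round black pad (32 mm in diameter, 8 mm thick). Origin: centre of the pad's underside. It hangs from the arm's end at shaker x = 0, y = 0; z up along the screw. It carries the handle.
- handle (a joint): Turn of the screw handle in rad, growing clockwise seen from above; one full turn drives pad and handle 6 mm down. Starts 0 to 1.2, can go to 18. Friction 0.15 N m, about 0.2 when tight; it does not unscrew by itself. With the arm tipped and bound the pad presses with 10 to 15 N, and each 1.4 rad of turn adds about 14 N: half a turn makes some 40 N, a full turn 70 N.
- handle_top (a point): Centre of the rounded top of the screw handle: an upright pear-shaped black plastic grip 60 mm long on the screw's axis, 34 mm in diameter at its widest, 21 mm below this point (the place to grip it), tapering to 20 mm at its foot. It moves with the arm and leans with its tilt; gripping it must not lever the arm level again.
- reagent_bottle: White reagent bottle, 60 mm in diameter, 135 mm high, left of the shaker. A bystander; leave it standing. Origin: centre of its underside.
- sample_cup: Lidded sample cup, 62 mm in diameter, 68 mm high, right of the shaker. A bystander; leave it standing. Origin: centre of its underside.
- marker: Marker pen lying on the bench right of the shaker's front, 128 mm long, 14 mm thick. A bystander; leave it standing. Origin: centre of its underside.
- pipette: Pipette lying on the bench to the right, 235 mm long, 20 mm thick. A bystander; leave it standing. Origin: centre of its underside.
- tube_rack: White rack of capped tubes, 100 x 220 mm, 95 mm high, farther left. A bystander; leave it standing. Origin: centre of its underside.
There are look-alikes about, which are no part of the job. What is shaped like the tube_box but pink, purple or red is not meant.

How it is judged:
By the outcome, as a careful person would: the job done as asked, in the order asked, and still so for the second after the job is handed in, with the robot touching nothing.
It also fails if it takes over 64 s, if anything falls off the work surface, if the arm or the gripper's body presses on something with over 40 N, if the wrist force passes 120 N, or if a joint passes its speed limit or range.

## Working session

There is one attempt and no reset: what is moved stays moved. The work goes in short steps, Python scripts to look and compute and a shell command to move; the robot and the scene stay as the last step left them, time stands still between calls to the robot, and variables do not carry over. Pictures are saved under pics/ and viewed, and the job is handed in when it is done.

```bash
ls; mkdir -p pics
cat > h.py <<'E'
import numpy as np, cv2
from cell import manip
from scipy.spatial.transform import Rotation as R
def save(p,n): cv2.imwrite('pics/'+n+'.png',p['img'][:,:,::-1])
def Rm(o):
    o=np.array(o,float)
    return o if o.shape==(3,3) else R.from_euler('xyz',o).as_matrix()
def ray(p,xy):
    K=np.array(p['intrinsics']);d=np.array([(xy[0]-K[0,2])/K[0,0],(xy[1]-K[1,2])/K[1,1]])
    s=d.copy()
    for _ in range(20): s=d/(1+p['k1']*(s@s))
    v=Rm(p['orientation'])@np.array([s[0],s[1],1]); return np.array(p['origin'],float),v/np.linalg.norm(v)
def atz(p,xy,z):
    o,v=ray(p,xy); return o+v*(z-o[2])/v[2]
def tri(rs):
    A=0;b=0
    for o,v in rs:
        M=np.eye(3)-np.outer(v,v);A=A+M;b=b+M@o
    x=np.linalg.solve(A,b); return x,[np.linalg.norm((np.eye(3)-np.outer(v,v))@(x-o)) for o,v in rs]
def proj(p,X):
    c=Rm(p['orientation']).T@(np.array(X,float)-np.array(p['origin']));s=c[:2]/c[2];s=s*(1+p['k1']*(s@s))
    K=np.array(p['intrinsics']);return np.array([K[0,0]*s[0]+K[0,2],K[1,1]*s[1]+K[1,2]])
E
python3 - <<'E'
from h import *
np.set_printoptions(precision=1,suppress=True)
s=manip.read_state();print(s)
P={n:manip.camera(n) for n in('side','top')}
for n,p in P.items():
    save(p,n+'0');print(n,p['origin'],p['orientation'],p['intrinsics'],p['k1'])
for t in ['shaker','stop_face','bar_top','tube_box','jaw_push','spindle','handle_top','reagent_bottle','sample_cup','marker','pipette','tube_rack']:
    r={}
    for n,p in P.items():
        r[n]=manip.tip_of(t,p)[:3]; print(t,n,[(np.round(a['xy'],1),round(a['score'],2)) for a in r[n]])
    if r['side'] and r['top']: print('   tri',*tri([ray(P[n],r[n][0]['xy']) for n in r]))
E
```

```text
pics
{'clock': 0.0, 'joints': array([ 1.2,  0.3,  1.5, -0. ,  1.3, -0.1]), 'qd': array([ 0.,  0.,  0.,  0., -0.,  0.]), 'effort': array([  0. , -53.2, -35.3,   0.1,   0. ,   0. ]), 'eef_pos': array([187.4, 516.8, 226.9]), 'eef_rot': array([-1.6,  0. , -0.3]), 'wrist_force': array([ 0.3, -0.7,  0.7]), 'moment': array([-0.1,  0. ,  0. ]), 'finger_gap': 93.62585379203259}
side [  99.4 -904.2  800.4] [-2.1 -0.  -0.5] [[392.5   0.  319. ]
 [  0.  392.5 198.1]
 [  0.    0.    1. ]] -0.0162551561560821
top [ 232.   -14.1 1602.5] [-2.9 -0.  -1.7] [[498.1   0.  320.3]
 [  0.  498.1 199.8]
 [  0.    0.    1. ]] -0.08550378298042827
shaker side [(array([349.2, 232.8]), 0.6)]
shaker top [(array([310. , 181.6]), 0.69), (array([450.2, 192.3]), 0.31)]
   tri [641.4 -22.2  -9.4] [np.float64(2.0503551044496304), np.float64(2.050355104449813)]
stop_face side [(array([364.8, 209.7]), 0.78), (array([346.4, 281.2]), 0.33)]
stop_face top [(array([311.8, 157.7]), 0.73)]
   tri [694.  -32.4  75.7] [np.float64(1.9791593685158233), np.float64(1.9791593685159088)]
bar_top side [(array([384. , 168.2]), 0.57), (
[... 1412 characters left out ...]
ri [ 651.8 -210.9   -6.7] [np.float64(1.988947255534262), np.float64(1.9889472555344452)]
marker side [(array([347.3, 277.5]), 0.68), (array([372.3, 180.3]), 0.36)]
marker top [(array([370.5, 206.7]), 0.6)]
   tri [ 532.4 -211.3    1.9] [np.float64(3.1887912278299737), np.float64(3.18879122782996)]
pipette side [(array([417.3, 348.6]), 0.79)]
pipette top [(array([452.9, 192.4]), 0.63)]
   tri [ 559.4 -489.8    6.1] [np.float64(0.35404865507087485), np.float64(0.35404865507108646)]
tube_rack side [(array([243.5, 180.6]), 0.9)]
tube_rack top [(array([175.1, 257.3]), 0.57), (array([311.9, 159.5]), 0.22)]
   tri [420.9 431.2   9.3] [np.float64(0.4781248898620947), np.float64(0.4781248898621377)]
```

View pics/side0.png

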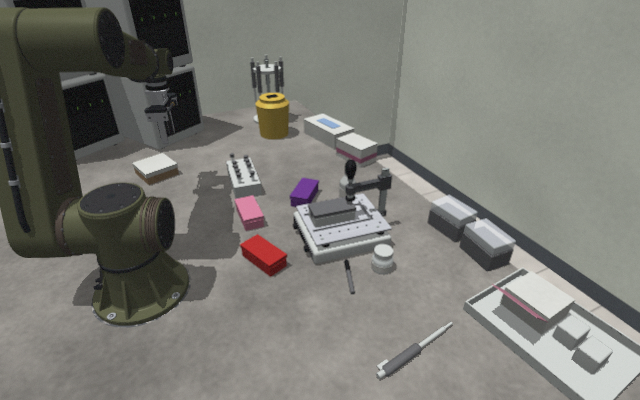

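View pics/top0.png

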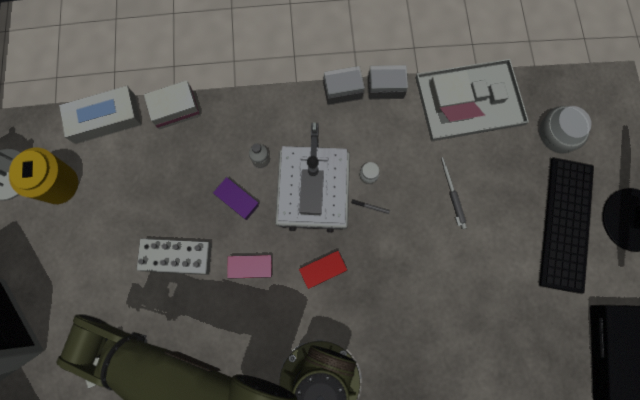

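Side view: the shaker is at about (345,225) and the box with its grey lid at (332,212). The clamp handle is at (350,165) and the bar at (384,185). In the top view the shaker is at (313,187) and the bar at (314,127). The pink, purple and red boxes are look-alikes. Next I'll fit the shaker pose.

```bash
cat > fit.py <<'E'
from h import *
from scipy.optimize import least_squares
np.set_printoptions(precision=3,suppress=True)
# params: x,y,yaw, boxx, boxy, boxyaw, jaw(mm), tilt, handle(rad)
def W(q,X):
    c,s=np.cos(q[2]),np.sin(q[2]);return np.array([q[0]+c*X[0]-s*X[1],q[1]+s*X[0]+c*X[1],X[2]])
def arm(q,X): # X in arm frame, shaker coords at jaw 0 level; pivot at bar x=115, z=155
    dx,dz=X[0]-115,X[2]-155;t=q[7]; # tilt up at -x end
    c,s=np.cos(t),np.sin(t)
    return np.array([115+c*dx+s*dz, X[1], 155-s*dx+c*dz+q[6]])
def model(q):
    h=q[8]*6/(2*np.pi)
    return {'shaker':W(q,[0,0,0]),'stop_face':W(q,[52,0,83]),'bar_top':W(q,[115,0,222]),'tube_box':W(q,[q[3],q[4],74]),
     'jaw_push':W(q,arm(q,[78,0,q[9]])),'spindle':W(q,arm(q,[0,0,124-h])),'handle_top':W(q,arm(q,[0,0,q[10]-h]))}
def observe(ps,names):
    D=[]
    for t in names:
        for p in ps:
            r=manip.tip_of(t,p)
            if r: D.append((t,p,np.array(r[0]['xy']),r[0]['score']))
    return D
E
python3 - <<'E'
from fit import *
P=[manip.camera('side'),manip.camera('top')]
D=observe(P,['shaker','stop_face','bar_top','tube_box','jaw_push','spindle','handle_top'])
m=manip.masks_of('shaker',P[1])[0]['pixels'];ys,xs=np.nonzero(m)
pts=np.array([atz(P[1],(x,y),70)[:2] for x,y in zip(xs,ys)]).astype(np.float32)
print('top mask rect',cv2.minAreaRect(pts))
def res(q):
    M=model(q);r=[]
    for t,p,xy,s in D: r+=list((proj(p,M[t])-xy)*(0.5 if t=='shaker' else 1))
    return np.array(r+[(q[7]+.033)/.01,(q[8]-.6)/.4,(q[9]-172)/10,(q[10]-262)/6,(q[4])/3])
q0=[640,-28,-.1,-50,0,0,24,-.033,.6,172,262]
f=least_squares(res,q0,loss='soft_l1');print(f.x,f.cost)
for t,p,xy,s in D: print(t,xy,proj(p,model(f.x)[t])-xy)
for k,v in model(f.x).items(): print(k,v)
# shaker-frame edges
q=f.x;c,s=np.cos(q[2]),np.sin(q[2])
d=pts-q[:2];print('mask extents shaker frame',np.percentile(d@[c,s],[.5,99.5]),np.percentile(d@[-s,c],[.5,99.5]))
im=[p['img'].copy() for p in P]
for p,i,n in zip(P,im,('fs','ft')):
    for X in [(a,b,74) for a in np.linspace(-145,98,30) for b in(-42,42)]+[(q[3]+68*u,q[4]+34*v,122) for u in(-1,1) for v in(-1,1)]+[(115,0,z) for z in range(80,223,20)]+[(52,b,92) for b in range(-45,46,10)]:
        u=proj(p,W(q,X));cv2.circle(i,tuple(int(round(w*8)) for w in u),4,(255,0,0),-1,shift=3)
    u=proj(p,W(q,(0,0,100))).astype(int);cr=i[max(u[1]-70,0):u[1]+70,u[0]-80:u[0]+80]
    cv2.imwrite(f'pics/{n}.png',cv2.resize(cr,None,fx=4,fy=4,interpolation=cv2.INTER_CUBIC)[:,:,::-1])
E
```

```text
top mask rect ((710.517333984375, -36.536582946777344), (28.81082534790039, 140.95045471191406), 85.23829650878906)
[ 632.362  -36.52    -0.121 -278.44    -0.978  -42.957   19.214   -0.031
    0.595  165.217  257.912] 458.53058088589717
shaker [347.9 234.3] [ 0.583 -0.431]
stop_face [417.1 349.1] [ -52.509 -138.983]
stop_face [315.  161.9] [ 0.115 -1.523]
bar_top [332.1 218. ] [ 54.256 -49.153]
bar_top [315.7 127.2] [-0.017 -0.989]
tube_box [262.  257.9] [  1.262 -24.416]
tube_box [311.2 192.6] [ 0.076 72.516]
jaw_push [371.2 182.3] [ 3.102 -0.491]
jaw_push [316.3 140.9] [-1.041  1.642]
spindle [351.  198.1] [-0.31   0.183]
spindle [261.6 157.9] [52.761 13.277]
handle_top [351.8 160.4] [-0.376 -0.565]
handle_top [311.2 159.2] [2.759 0.669]
shaker [632.362 -36.52    0.   ]
stop_face [683.981 -42.801  83.   ]
bar_top [746.52 -50.41 222.  ]
tube_box [355.842  -3.861  74.   ]
jaw_push [709.491 -45.904 183.264]
spindle [633.402 -36.647 139.051]
handle_top [629.229 -36.139 272.897]
mask extents shaker frame [  8.81  148.247] [-6.959 21.441]
```

```bash
cat >> fit.py <<'E'
def observe_g(ps,names,q,gate=14):
    D=[];M=model(q)
    for t in names:
        for p in ps:
            r=[a for a in manip.tip_of(t,p) if np.linalg.norm(np.array(a['xy'])-proj(p,M[t]))<gate]
            if r: D.append((t,p,np.array(r[0]['xy']),r[0]['score']))
    return D
def overlay(p,q,n,jx=True):
    i=cv2.resize(p['img'],None,fx=4,fy=4,interpolation=cv2.INTER_CUBIC)
    def dot(X,c):
        u=proj(p,W(q,X))*4+1.5;cv2.circle(i,(int(u[0]),int(u[1])),2,c,-1)
    for a in np.linspace(-145,98,30):
        for b in(-42,42): dot((a,b,82),(255,0,0))
    for u in np.linspace(-1,1,15):
        for v in(-1,1): dot((q[3]+68*u,q[4]+34*v,122),(0,160,0));dot((q[3]+68*v,q[4]+34*u,122),(0,160,0))
    for z in range(80,223,10): dot((115,0,z),(0,0,255))
    for b in range(-45,46,9): dot((52,b,92),(255,160,0))
    for x in range(0,79,13): dot(arm(q,[x,0,q[9]]),(255,0,255))
    for z in range(124,250,20): dot(arm(q,[0,0,z-q[8]*.955]),(0,255,255))
    dot(arm(q,[0,0,q[10]-q[8]*.955]),(0,255,255))
    u=(proj(p,W(q,(0,0,100)))*4).astype(int);y0=max(u[1]-280,0)
    cv2.imwrite(f'pics/{n}.png',i[y0:y0+560,u[0]-350:u[0]+350,::-1])
E
python3 - <<'E'
from fit import *
q=np.array([636,-30,-.12,-66,0,0,22,-.033,.6,170,260])
D=[]
for k in range(3):
    P=[manip.camera('side'),manip.camera('top')]
    D+=observe_g(P,['shaker','stop_face','bar_top','tube_box','jaw_push','spindle','handle_top'],q)
m=[a for a in manip.masks_of('shaker',P[1])]
for a in m: print('mask',a['score'],a['xy'],a['pixels'].sum())
def res(q):
    M=model(q);r=[]
    for t,p,xy,s in D: r+=list((proj(p,M[t])-xy)*(0.5 if t=='shaker' else 1))
    return np.array(r+[(q[7]+.033)/.005,(q[8]-.6)/.4,(q[9]-172)/10,(q[10]-262)/6,(q[4])/3])
f=least_squares(res,q,loss='soft_l1',x_scale=[10,10,.1,10,3,1,10,.01,.5,5,5]);print(f.x,f.cost)
for t,p,xy,s in D: print(t,p['shot'],xy,proj(p,model(f.x)[t])-xy,round(s,2))
for k,v in model(f.x).items(): print(k,v)
np.save('q.npy',f.x)
overlay(P[0],f.x,'os1');overlay(P[1],f.x,'ot1')
E
```

```text
mask 0.71 [318.4, 184.6] 5034
[636.386 -24.533  -0.212 -59.896  -8.608  30.285  10.77   -0.034   0.602
 172.104 256.729] 62.4068895673823
shaker 5 [347.  232.3] [ 0.744 -0.792] 0.8
shaker 6 [309.4 180.1] [1.546 1.622] 0.68
stop_face 5 [367.5 208.2] [-3.248  0.492] 0.68
stop_face 6 [313.5 158.2] [-0.772  1.385] 0.89
bar_top 5 [384.6 166.8] [2.066 1.645] 0.6
bar_top 6 [315.6 127.4] [-0.562 -1.88 ] 0.63
tube_box 5 [328.6 217.9] [ 2.771 -0.513] 0.59
tube_box 6 [312.  191.6] [-1.157  3.034] 0.94
jaw_push 5 [370.4 180.9] [3.674 0.425] 0.79
jaw_push 6 [316.6 141.7] [-3.105  0.33 ] 0.82
spindle 5 [350.3 199.1] [-0.498 -0.65 ] 0.67
spindle 6 [309.6 174. ] [ 0.806 -3.042] 0.64
handle_top 5 [349.3 162.2] [ 1.003 -1.363] 0.47
handle_top 6 [308.8 160.4] [ 0.69  -0.474] 0.51
shaker 7 [351.4 232.9] [-3.656 -1.392] 0.71
shaker 8 [309.5 184.6] [ 1.446 -2.878] 0.71
stop_face 7 [366.6 208.4] [-2.348  0.292] 0.8
stop_face 8 [313.4 162.7] [-0.672 -3.115] 0.61
bar_top 7 [383.8 170.4] [ 2.866 -1.955] 0.61
bar_top 8 [314.7 124.9] [0.338 0.62 ] 0.86
tube_box 7 [331.2 219.4] [ 0.171 -2.013] 0.87
tube_box 8 [3
[... 451 characters left out ...]
_face 10 [312.2 159.5] [0.528 0.085] 0.79
bar_top 9 [382.3 170. ] [ 4.366 -1.555] 0.84
bar_top 10 [312.1 127.1] [ 2.938 -1.58 ] 0.57
tube_box 10 [310.7 191.5] [0.143 3.134] 0.74
jaw_push 9 [374.4 181.5] [-0.326 -0.175] 0.71
jaw_push 10 [313.7 139.6] [-0.205  2.43 ] 0.86
spindle 9 [350.3 196.6] [-0.498  1.85 ] 0.74
spindle 10 [308.6 170.6] [1.806 0.358] 0.56
handle_top 9 [351.  160.8] [-0.697  0.037] 0.49
handle_top 10 [308.2 160.2] [ 1.29  -0.274] 0.55
shaker [636.386 -24.533   0.   ]
stop_face [687.224 -35.462  83.   ]
bar_top [748.817 -48.703 222.   ]
tube_box [576.019 -20.36   74.   ]
jaw_push [712.095 -40.809 181.603]
spindle [637.503 -24.773 130.294]
handle_top [633.081 -23.823 262.946]
```

View pics/os1.png

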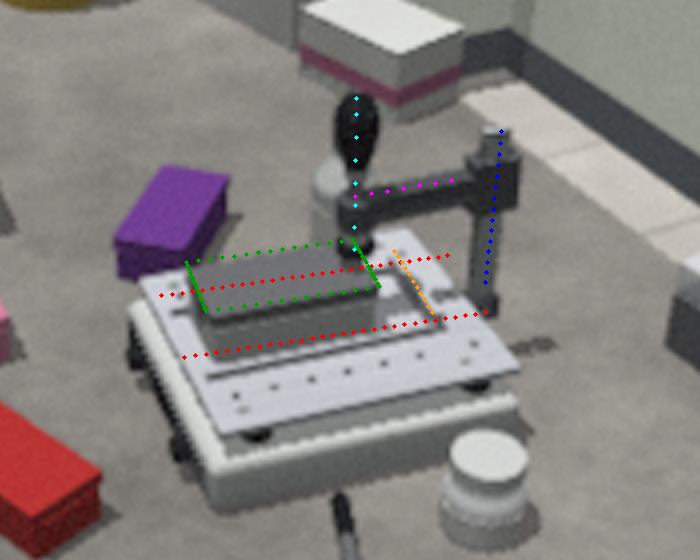

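View pics/ot1.png

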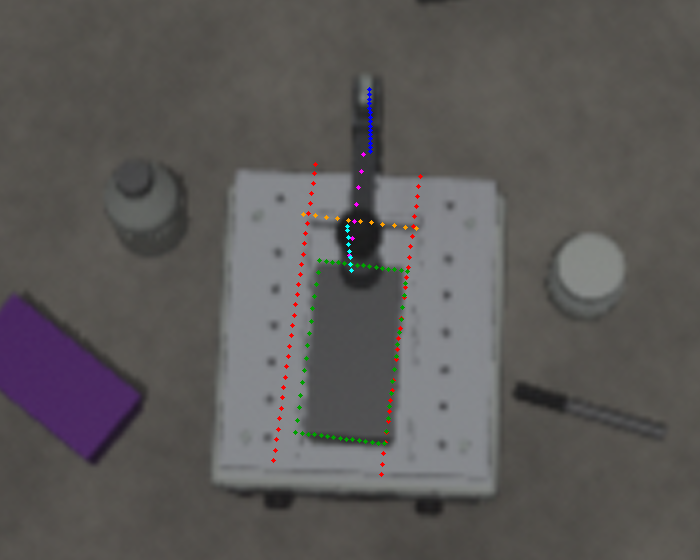

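The side overlay fits well, but the fitted yaw is off: the red lip lines don't run parallel to the platform. I'll refine it with corners and edges read from the picture.

Run:
```python
from fit import *
q=np.load('q.npy');P=[manip.camera('side'),manip.camera('top')]
for p,n,g in zip(P,('zs','zt'),(1,1.6)):
    u=proj(p,W(q,(0,0,100))).astype(int);y0=max(u[1]-52,0);x0=u[0]-66
    c=p['img'][y0:y0+98,x0:x0+132];c=np.clip(c.astype(float)*g,0,255).astype(np.uint8)
    print(n,x0,y0);cv2.imwrite(f'pics/{n}.png',cv2.resize(c,None,fx=6,fy=6,interpolation=cv2.INTER_CUBIC)[:,:,::-1])
```

```text
zs 283 154
zt 244 121
```

View pics/zs.png

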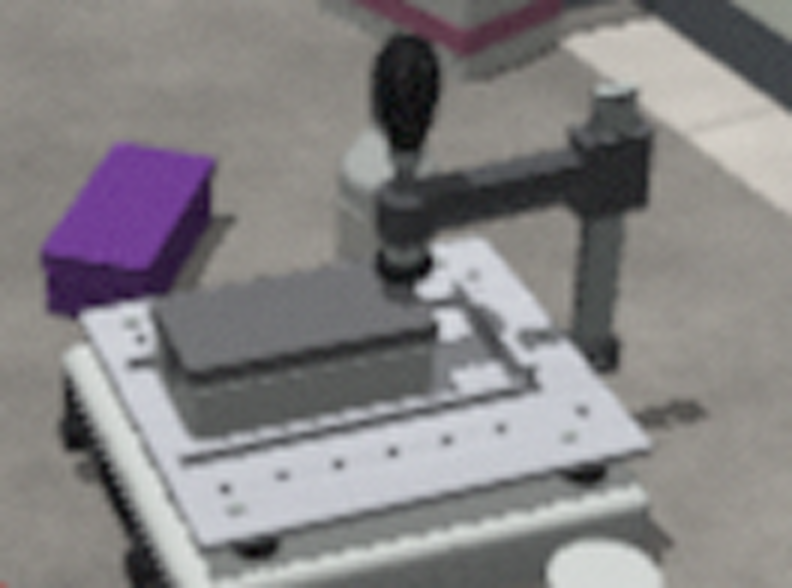

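View pics/zt.png

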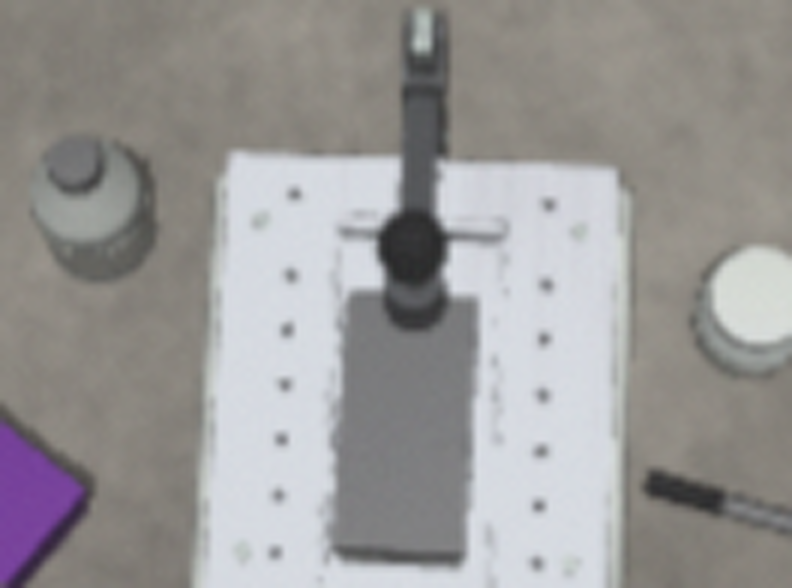

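```bash
cat > fit2.py <<'E'
from fit import *
q=np.load('q.npy');P=[manip.camera('side'),manip.camera('top')]
O={0:(283,154),1:(244,121)}
def px(k,u,v): return np.array([(u+.5)/6-.5+O[k][0],(v+.5)/6-.5+O[k][1]])
# (cam,pixel,point fn)
C=[(0,85,318,lambda q:W(q,[-145,q[11],74])),(0,208,540,lambda q:W(q,[-145,-q[11],74])),(0,648,450,lambda q:W(q,[98,-q[11],74])),(0,478,238,lambda q:W(q,[98,q[11],74])),
(1,229,154,lambda q:W(q,[98,q[11],74])),(1,617,169,lambda q:W(q,[98,-q[11],74])),
(1,423,32,lambda q:W(q,[115,0,222])),(0,613,92,lambda q:W(q,[115,0,222])),
(1,411,242,lambda q:model(q)['handle_top']),(0,407,39,lambda q:model(q)['handle_top'])]
def bx(u,v):
    def f(q):
        c,s=np.cos(q[5]),np.sin(q[5]);return W(q,[q[3]+c*68*u-s*34*v,q[4]+s*68*u+c*34*v,122])
    return f
C+=[(1,350,293,bx(1,1)),(1,476,296,bx(1,-1)),(1,464,550,bx(-1,-1)),(1,336,545,bx(-1,1)),(0,155,303,bx(-1,1)),(0,197,375,bx(-1,-1)),(0,437,333,bx(1,-1))]
H=[((294,193),(276,552)),((549,205),(537,563))]
import sys
def run(D=[],q=q):
    def res(q):
        r=[]
        for k,u,v,f in C: r+=list(proj(P[k],f(q))-px(k,u,v))
        for i,(a,b) in enumerate(H):
            y=q[12+i]
            for e in (a,b):
                X=atz(P[1],px(1,*e),74); d=X[:2]-q[:2]; r.append((-np.sin(q[2])*d[0]+np.cos(q[2])*d[1]-y)/3)
        M=model(q)
        return np.array(r+[(q[7]+.033)/.005,(q[8]-.6)/.4,(q[9]-172)/10,(q[10]-262)/6,(q[4])/5,q[5]/.05])
    q=np.r_[q[:11],100,80,-80];q[5]=0;q[2]=-.1
    return least_squares(res,q,loss='soft_l1',x_scale=[10,10,.1,10,3,.1,10,.01,.5,5,5,10,10,10])
if __name__=='__main__':
    f=run();print(f.x,f.cost);q=f.x
    for k,u,v,g in C: print(k,u,v,proj(P[k],g(q))-px(k,u,v))
    for k,v in model(q).items(): print(k,v)
    np.save('q2.npy',q);overlay(P[0],q,'os2');overlay(P[1],q,'ot2')
E
python3 fit2.py
```

```text
[632.029 -31.759  -0.119 -55.481   1.353  -0.005  11.987  -0.033   0.6
 172.    262.108 103.484  68.625 -67.482] 7.87434425413727
0 85 318 [-1.061 -0.695]
0 208 540 [-1.196  0.584]
0 648 450 [ 0.964 -1.329]
0 478 238 [ 0.873 -0.332]
1 229 154 [0.249 0.326]
1 617 169 [-0.069  0.026]
1 423 32 [-0.085  0.526]
0 613 92 [ 0.598 -0.756]
1 411 242 [ 0.188 -0.351]
0 407 39 [-0.065  0.106]
1 350 293 [-0.265 -0.577]
1 476 296 [ 0.786 -0.216]
1 464 550 [1.078 0.838]
1 336 545 [-0.061  0.78 ]
0 155 303 [-0.322 -0.667]
0 197 375 [-0.37  -0.572]
0 437 333 [ 1.796 -1.971]
shaker [632.029 -31.759   0.   ]
stop_face [683.661 -37.941  83.   ]
bar_top [746.214 -45.43  222.   ]
tube_box [577.102 -23.821  74.   ]
jaw_push [708.936 -40.967 182.748]
spindle [633.134 -31.891 131.611]
handle_top [628.578 -31.346 269.643]
```

Now the fit is under a pixel nearly everywhere. The shaker origin is at (632,-32) with yaw -0.119, and the box has about 39 mm to go. Next I'll compute the approach.

```bash
cat > go.py <<'E'
from fit import *
import sys
def goal(sx,sy,tipz,dyaw=0,lean=0,q=np.load('q2.npy')):
    """tip position in shaker frame; lean>0: tool top leans toward bar (+x)"""
    s=manip.read_state();Rc=Rm(s['eef_rot'])
    Rg=R.from_euler('xyz',[-np.pi/2,0,q[2]]).as_matrix()  # tool y down, z -> shaker y
    # lean about shaker y axis
    ax=np.array([-np.sin(q[2]),np.cos(q[2]),0])
    Rg=R.from_rotvec(ax*lean).as_matrix()@R.from_rotvec([0,0,-dyaw]).as_matrix()@Rg
    tip=W(q,[sx,sy,tipz]);tcp=tip-Rg[:,1]*22
    sh=Rc.T@(tcp-s['eef_pos']);rv=R.from_matrix(Rc.T@Rg).as_rotvec(degrees=True)
    print('shift',sh.round(1),'rv',rv.round(2),'clock',round(s['clock'],2),'pos',s['eef_pos'].round(1),'rot',s['eef_rot'].round(3),'F',s['wrist_force'].round(1),'gap',round(s['finger_gap'],1),'j',s['joints'].round(2))
    return sh,rv
def where(q=np.load('q2.npy')):
    s=manip.read_state();Rc=Rm(s['eef_rot']);t=s['eef_pos']+Rc[:,1]*22-np.r_[q[:2],0]
    c,n=np.cos(q[2]),np.sin(q[2]);print('tip shaker',np.round([c*t[0]+n*t[1],-n*t[0]+c*t[1],t[2]],1),'F',s['wrist_force'].round(1),'rot',s['eef_rot'].round(3),'j',s['joints'].round(2),'t',round(s['clock'],2))
if __name__=='__main__':
    where(); goal(*map(float,sys.argv[1:]))
E
python3 go.py -175 0 205; python3 go.py -175 0 95
python3 -m jog 2>&1 | head -5
```

```text
tip shaker [-506.7  492.1  205.5] F [ 0.5  0.4 -0.2] rot [-1.571  0.    -0.348] j [ 1.16  0.3   1.52  0.    1.32 -0.07] t 4.8
shift [ 434.6    0.4 -404.1] rv [ -0.  -13.1  -0. ] clock 4.8 pos [187.5 517.1 227.5] rot [-1.571  0.    -0.348] F [ 0.5  0.4 -0.2] gap 94.0 j [ 1.16  0.3   1.52  0.    1.32 -0.07]
tip shaker [-506.7  492.1  205.5] F [ 0.5  0.4 -0.2] rot [-1.571  0.    -0.348] j [ 1.16  0.3   1.52  0.    1.32 -0.07] t 4.8
shift [ 434.6  110.4 -404.1] rv [ -0.  -13.1  -0. ] clock 4.8 pos [187.5 517.1 227.5] rot [-1.571  0.    -0.348] F [ 0.5  0.4 -0.2] gap 94.0 j [ 1.16  0.3   1.52  0.    1.32 -0.07]
invalid input
```

```bash
python3 -m jog '[30,0,-28,0,0,0, 58,0,-54,0,-2,0, 87,0,-81,0,-4,0, 116,0,-108,0,-5,0, 145,0,-135,0,-6,0, 174,0,-162,0,-7,0, 203,0,-189,0,-8,0, 232,0,-216,0,-9,0, 261,0,-243,0,-10,0, 290,0,-270,0,-11,0]' 40
python3 go.py -175 0 195
```

```text
clock: 5.63
eef_pos: [368.5, 162.6, 227.8]
eef_rot: [-1.57, -0.001, -0.155]
wrist_force: [1.0, 0.9, 0.2]
finger_gap: 39.7
tip shaker [-284.8  161.6  205.8] F [1.  0.9 0.2] rot [-1.57  -0.001 -0.155] j [ 0.32 -0.04  1.9   0.    1.28 -1.09] t 5.63
shift [ 115.5   10.8 -157.6] rv [-0.02 -2.04  0.04] clock 5.63 pos [368.5 162.6 227.8] rot [-1.57  -0.001 -0.155] F [1.  0.9 0.2] gap 39.7 j [ 0.32 -0.04  1.9   0.    1.28 -1.09]
```

```bash
python3 -m jog '[20,2,-27,0,-1,0, 40,4,-54,0,-2,0, 60,6,-81,0,-2,0, 80,10,-108,0,-2,0, 99,10,-135,0,-2,0, 115.5,30,-157.6,0,-2,0, 115.5,60,-157.6,0,-2,0, 115.5,90,-157.6,0,-2,0, 115.5,110.8,-157.6,0,-2,0, 115.5,110.8,-157.6,0,-2,0]'
python3 go.py -142 0 95; python3 go.py -94 0 95
```

```text
clock: 6.47
eef_pos: [455.8, -9.3, 113.2]
eef_rot: [-1.571, 0.006, -0.121]
wrist_force: [-0.5, -0.9, -0.1]
finger_gap: 39.9
tip shaker [-177.8    1.4   91.2] F [-0.5 -0.9 -0.1] rot [-1.571  0.006 -0.121] j [-0.1   0.23  1.9   0.    1.02 -1.55] t 6.47
shift [35.6 -4.1 -1.3] rv [ 0.01 -0.13 -0.35] clock 6.47 pos [455.8  -9.3 113.2] rot [-1.571  0.006 -0.121] F [-0.5 -0.9 -0.1] gap 39.9 j [-0.1   0.23  1.9   0.    1.02 -1.55]
tip shaker [-177.8    1.4   91.2] F [-0.5 -0.9 -0.1] rot [-1.571  0.006 -0.121] j [-0.1   0.23  1.9   0.    1.02 -1.55] t 6.47
shift [83.6 -4.4 -1.2] rv [ 0.01 -0.13 -0.35] clock 6.47 pos [455.8  -9.3 113.2] rot [-1.571  0.006 -0.121] F [-0.5 -0.9 -0.1] gap 39.9 j [-0.1   0.23  1.9   0.    1.02 -1.55]
```

```bash
python3 -m jog '[16,-3,-1,0,0,0, 32,-3,-1,0,0,0, 38,-3,-1,0,0,0, 43,-3,-1,0,0,0, 48,-3,-1,0,0,0, 53,-3,-1,0,0,0, 58,-3,-1,0,0,0, 63,-3,-1,0,0,0, 66,-3,-1,0,0,0, 68,-3,-1,0,0,0]'
python3 - <<'E'
from go import *
where()
for n in('side','top'):
    p=manip.camera(n);u=proj(p,W(np.load('q2.npy'),(-30,0,100))).astype(int)
    c=p['img'][u[1]-50:u[1]+50,u[0]-66:u[0]+66];c=np.clip(c*(1.6 if n=='top' else 1.),0,255).astype(np.uint8)
    cv2.imwrite(f'pics/p1{n}.png',cv2.resize(c,None,fx=6,fy=6,interpolation=2)[:,:,::-1])
E
```

```text
clock: 7.3
eef_pos: [525.4, -18.5, 119.6]
eef_rot: [-1.571, 0.0, -0.121]
wrist_force: [-3.0, 0.0, 2.1]
finger_gap: 39.8
tip shaker [-107.5    0.5   97.6] F [-3.   0.   2.1] rot [-1.571  0.    -0.121] j [-0.1   0.36  1.71 -0.    1.07 -1.55] t 7.3
```

View pics/p1side.png

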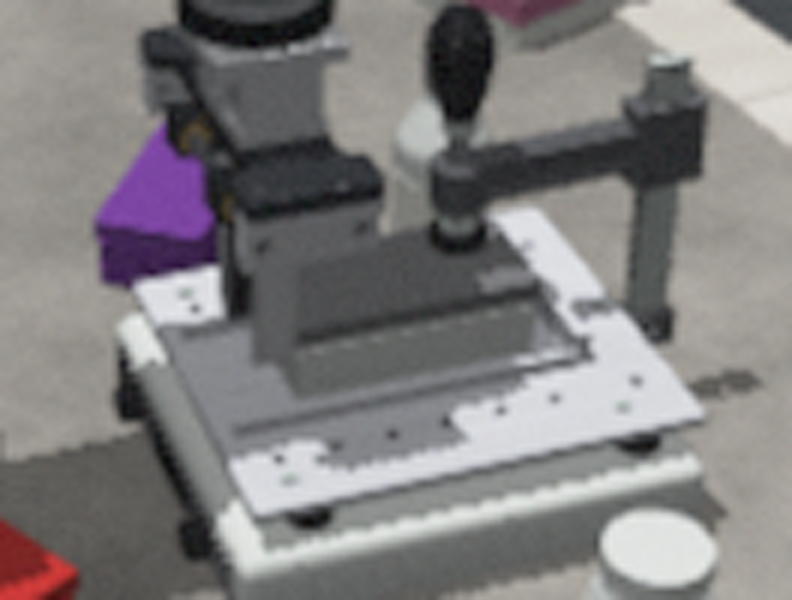

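The fingers are on the box and moving it, with about 12 mm left to the stop. I'll go on gently.

```bash
python3 -m jog '[3,0,0,0,0,0, 5,0,0,0,0,0, 7,0,0,0,0,0, 8,0,0,0,0,0, 9,0,0,0,0,0, 9,0,0,0,0,0]'
python3 -c "
from go import *
where()"
```

```text
clock: 7.9
eef_pos: [534.2, -19.5, 119.6]
eef_rot: [-1.571, -0.0, -0.121]
wrist_force: [-0.7, -0.3, 0.1]
finger_gap: 40.0
tip shaker [-98.6   0.5  97.6] F [-0.7 -0.3  0.1] rot [-1.571 -0.    -0.121] j [-0.11  0.38  1.68  0.    1.08 -1.55] t 7.9
```

```bash
python3 -m jog '[1,0,0,0,0,0, 2,0,0,0,0,0, 3,0,0,0,0,0, 3,0,0,0,0,0]'
python3 -m jog '[1,0,0,0,0,0, 2,0,0,0,0,0, 2,0,0,0,0,0]'
```

```text
clock: 8.23
eef_pos: [537.2, -19.9, 119.7]
eef_rot: [-1.571, -0.0, -0.121]
wrist_force: [-0.7, -0.2, -0.2]
finger_gap: 40.2
clock: 8.48
eef_pos: [539.2, -20.2, 119.7]
eef_rot: [-1.571, -0.0, -0.121]
wrist_force: [0.4, -0.4, 0.2]
finger_gap: 39.6
```

```bash
python3 -m jog '[1,0,0,0,0,0, 2,0,0,0,0,0, 2,0,0,0,0,0]'
python3 -m jog '[1,0,0,0,0,0, 2,0,0,0,0,0, 2,0,0,0,0,0]'
```

```text
clock: 8.73
eef_pos: [540.3, -20.2, 119.7]
eef_rot: [-1.571, 0.002, -0.121]
wrist_force: [-8.7, 0.4, 6.1]
finger_gap: 40.2
clock: 8.98
eef_pos: [540.5, -20.3, 119.7]
eef_rot: [-1.571, 0.007, -0.121]
wrist_force: [-26.5, 2.4, 16.7]
finger_gap: 40.0
```

Run:
```python
from go import *
where()
for n in('side','top'):
    p=manip.camera(n);u=proj(p,W(np.load('q2.npy'),(-30,0,100))).astype(int)
    c=p['img'][u[1]-50:u[1]+50,u[0]-66:u[0]+66];c=np.clip(c*(1.6 if n=='top' else 1.),0,255).astype(np.uint8)
    cv2.imwrite(f'pics/p2{n}.png',cv2.resize(c,None,fx=6,fy=6,interpolation=2)[:,:,::-1])
```

```text
tip shaker [-92.4   0.5  97.7] F [-26.5   2.4  16.7] rot [-1.571  0.007 -0.121] j [-0.11  0.4   1.66 -0.    1.09 -1.56] t 8.98
```

View pics/p2side.png

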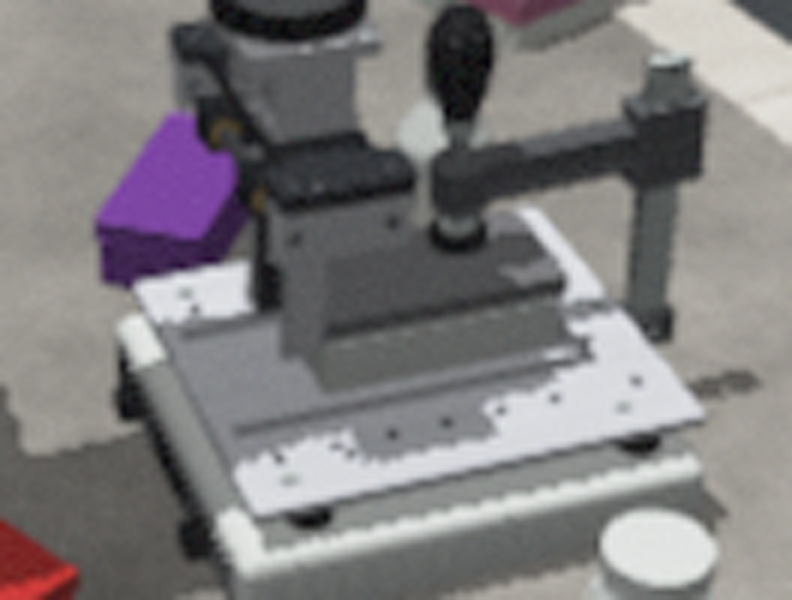

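The box sits on the stop: the force jumped to 26 N with the tip at x=-92.4, which puts the contact at -84. I'll back off, rise and move over the arm.

```bash
python3 -m jog '[-5,0,0,0,0,0, -20,0,0,0,0,0, -45,0,0,0,0,0, -50,-30,0,0,0,0, -50,-65,0,0,0,0, -50,-100,0,0,0,0, -50,-135,0,0,0,0, -50,-170,0,0,0,0, -50,-205,0,0,0,0, -50,-205,0,0,0,0]' 0
python3 go.py 78 0 300
```

```text
clock: 9.92
eef_pos: [494.7, -14.7, 331.5]
eef_rot: [-1.571, -0.011, -0.121]
wrist_force: [-0.3, -0.9, -0.7]
finger_gap: 0.3
tip shaker [-138.1    0.6  309.5] F [-0.3 -0.9 -0.7] rot [-1.571 -0.011 -0.121] j [-0.1   0.11  1.51  0.    1.51 -1.55] t 9.92
shift [216.3  11.8  -0.3] rv [-0.01 -0.1   0.6 ] clock 9.92 pos [494.7 -14.7 331.5] rot [-1.571 -0.011 -0.121] F [-0.3 -0.9 -0.7] gap 0.3 j [-0.1   0.11  1.51  0.    1.51 -1.55]
```

```bash
python3 -m jog '[35,0,0,0,0,0, 70,0,0,0,0,0, 105,0,0,0,0,0, 140,0,0,0,0,0, 175,0,0,0,0,0, 205,0,0,0,0,0, 216,0,0,0,0,0, 216,4,0,0,0,0, 216,4,0,0,0,0]'
python3 - <<'E'
from go import *
goal(78,0,200);where()
q=np.load('q2.npy');q[3]=-16;q[4]=0
p=manip.camera('side');overlay(p,q,'os3')
p=manip.camera('top');overlay(p,q,'ot3')
E
```

```text
clock: 10.67
eef_pos: [707.8, -40.7, 318.6]
eef_rot: [-1.571, 0.002, -0.121]
wrist_force: [-0.6, 0.2, 0.0]
finger_gap: 0.8
shift [ 1.9 96.6 -0.2] rv [ 0.  -0.1 -0.1] clock 10.67 pos [707.8 -40.7 318.6] rot [-1.571  0.002 -0.121] F [-0.6  0.2  0. ] gap 0.8 j [-0.11  0.66  0.8  -0.    1.69 -1.56]
tip shaker [ 76.2   0.2 296.6] F [-0.6  0.2  0. ] rot [-1.571  0.002 -0.121] j [-0.11  0.66  0.8  -0.    1.69 -1.56] t 10.67
```

View pics/os3.png

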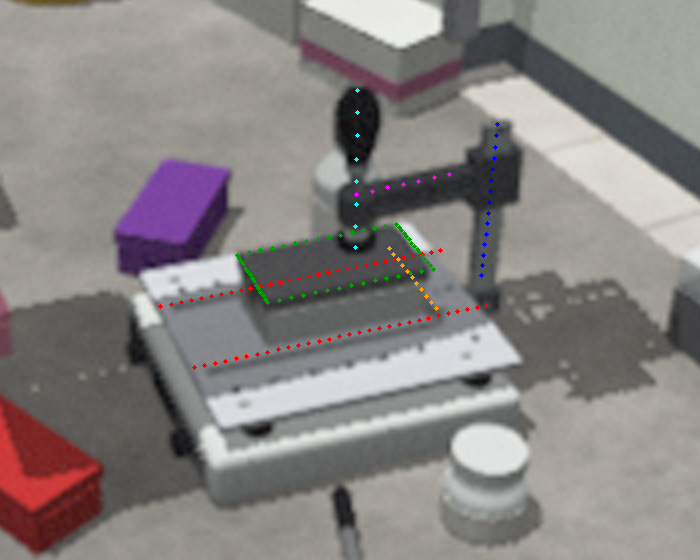

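The box is home and matches its overlay. I'll lower to just above the arm and check alignment.

```bash
python3 -m jog '[1.5,30,0,0,0,0, 1.5,60,0,0,0,0, 1.5,80,0,0,0,0, 1.5,90,0,0,0,0, 1.5,96,0,0,0,0, 1.5,96,0,0,0,0]'
python3 - <<'E'
from go import *
where()
q=np.load('q2.npy')
for n in('side','top'):
    p=manip.camera(n);u=proj(p,W(q,(78,0,180))).astype(int);y0=max(u[1]-50,0)
    c=p['img'][y0:y0+80,u[0]-50:u[0]+50];c=np.clip(c*(1.6 if n=='top' else 1.2),0,255).astype(np.uint8)
    cv2.imwrite(f'pics/p4{n}.png',cv2.resize(c,None,fx=7,fy=7,interpolation=2)[:,:,::-1])
E
```

```text
clock: 11.27
eef_pos: [708.9, -40.7, 225.0]
eef_rot: [-1.571, -0.0, -0.121]
wrist_force: [0.8, -0.8, 0.8]
finger_gap: 0.3
tip shaker [ 77.4   0.2 203. ] F [ 0.8 -0.8  0.8] rot [-1.571 -0.    -0.121] j [-0.11  0.68  0.97  0.    1.49 -1.56] t 11.27
```

View pics/p4side.png

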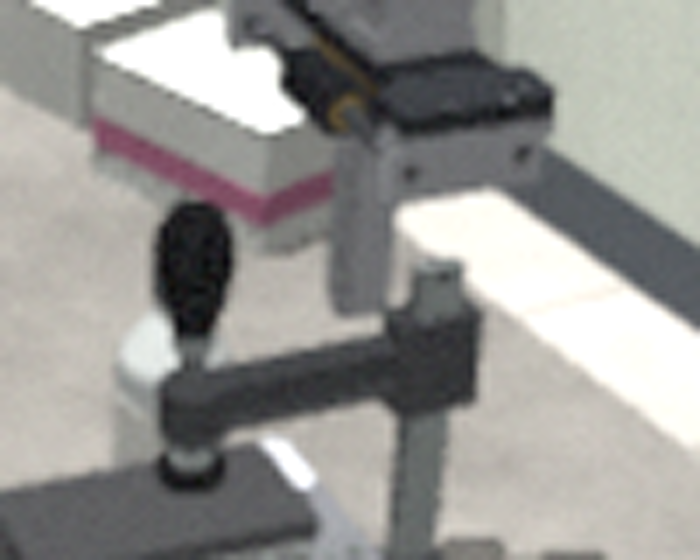

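View pics/p4top.png

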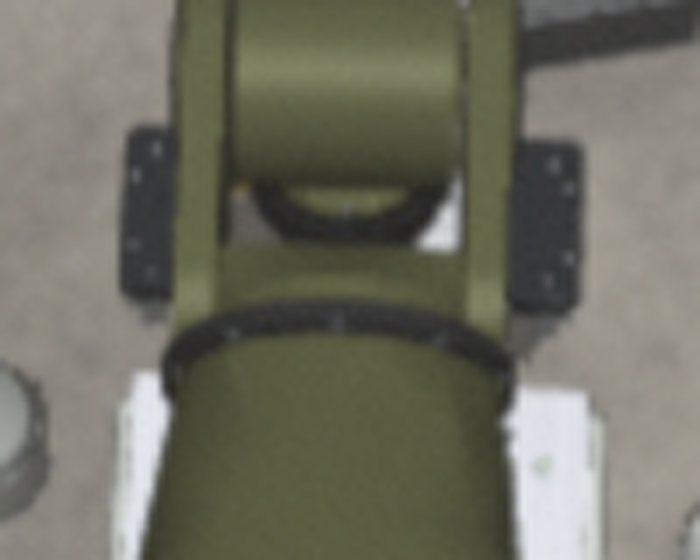

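Side view: the fingertip at (360,312) is over the arm, about 20 mm above its top and close to the collar at (388,340). I'll shift 2 mm towards the robot and push down.

```bash
python3 -m jog '[-1.5,5,0,0,0,0, -1.5,10,0,0,0,0, -1.5,12,0,0,0,0, -1.5,14,0,0,0,0, -1.5,16,0,0,0,0, -1.5,18,0,0,0,0, -1.5,20,0,0,0,0, -1.5,20,0,0,0,0]'
python3 -c "
from go import *
where()"
python3 -m jog '[0,1,0,0,0,0, 0,2,0,0,0,0, 0,3,0,0,0,0, 0,4,0,0,0,0, 0,4,0,0,0,0]'
python3 -c "
from go import *
where()"
```

```text
clock: 12.03
eef_pos: [707.8, -40.6, 204.7]
eef_rot: [-1.571, -0.0, -0.121]
wrist_force: [-1.4, -0.1, 3.2]
finger_gap: 0.6
tip shaker [ 76.3   0.2 182.7] F [-1.4 -0.1  3.2] rot [-1.571 -0.    -0.121] j [-0.11  0.69  1.01 -0.    1.45 -1.56] t 12.03
clock: 12.45
eef_pos: [707.8, -40.6, 200.5]
eef_rot: [-1.571, -0.0, -0.121]
wrist_force: [-1.2, -1.0, 2.9]
finger_gap: 0.7
tip shaker [ 76.3   0.2 178.5] F [-1.2 -1.   2.9] rot [-1.571 -0.    -0.121] j [-0.11  0.69  1.01 -0.    1.44 -1.56] t 12.45
```

```bash
python3 -m jog '[0,1,0,0,0,0, 0,2,0,0,0,0, 0,3,0,0,0,0, 0,4,0,0,0,0, 0,4,0,0,0,0]'
python3 -m jog '[0,1,0,0,0,0, 0,2,0,0,0,0, 0,3,0,0,0,0, 0,3,0,0,0,0]'
python3 - <<'E'
from go import *
where()
q=np.load('q2.npy')
for n in('side',):
    p=manip.camera(n);u=proj(p,W(q,(78,0,180))).astype(int);y0=max(u[1]-50,0)
    c=p['img'][y0:y0+80,u[0]-50:u[0]+50];c=np.clip(c*(1.6 if n=='top' else 1.2),0,255).astype(np.uint8)
    cv2.imwrite(f'pics/p5{n}.png',cv2.resize(c,None,fx=7,fy=7,interpolation=2)[:,:,::-1])
E
```

```text
clock: 12.87
eef_pos: [707.8, -40.6, 196.4]
eef_rot: [-1.571, 0.0, -0.121]
wrist_force: [-0.1, 0.5, 3.6]
finger_gap: 0.3
clock: 13.2
eef_pos: [707.6, -40.6, 192.9]
eef_rot: [-1.571, 0.001, -0.121]
wrist_force: [0.6, -1.2, 0.6]
finger_gap: 0.6
tip shaker [ 76.1   0.2 170.9] F [ 0.6 -1.2  0.6] rot [-1.571  0.001 -0.121] j [-0.11  0.69  1.02  0.    1.43 -1.56] t 13.2
```

View pics/p5side.png

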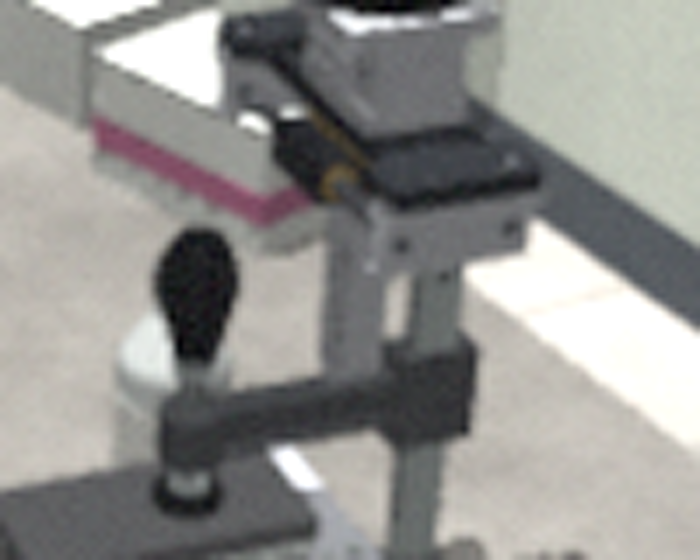

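It's sliding and the pad is near the lid. I'll go on in smaller bites.

```bash
python3 -m jog '[0,1,0,0,0,0, 0,2,0,0,0,0, 0,3,0,0,0,0, 0,3,0,0,0,0]'
python3 -m jog '[0,1,0,0,0,0, 0,2,0,0,0,0, 0,3,0,0,0,0, 0,3,0,0,0,0]'
python3 -c "
from go import *
where()"
```

```text
clock: 13.58
eef_pos: [708.0, -40.6, 190.8]
eef_rot: [-1.571, -0.001, -0.121]
wrist_force: [2.6, 0.0, 2.8]
finger_gap: 0.4
clock: 13.92
eef_pos: [708.2, -40.7, 190.0]
eef_rot: [-1.571, -0.003, -0.121]
wrist_force: [-1.6, 0.3, 15.8]
finger_gap: 0.3
tip shaker [ 76.8   0.2 168. ] F [-1.6  0.3 15.8] rot [-1.571 -0.003 -0.121] j [-0.11  0.69  1.03 -0.    1.42 -1.56] t 13.92
```

```bash
python3 -m jog '[0,0.5,0,0,0,0, 0,1,0,0,0,0, 0,1.5,0,0,0,0, 0,1.5,0,0,0,0]'
python3 -m jog '[0,0.5,0,0,0,0, 0,1,0,0,0,0, 0,1.5,0,0,0,0, 0,1.5,0,0,0,0]'
python3 -c "
from go import *
where()"
```

```text
clock: 14.25
eef_pos: [708.3, -40.7, 189.8]
eef_rot: [-1.571, -0.004, -0.121]
wrist_force: [-5.3, 0.3, 22.9]
finger_gap: 0.6
clock: 14.58
eef_pos: [708.3, -40.7, 189.5]
eef_rot: [-1.571, -0.005, -0.121]
wrist_force: [-9.2, 0.1, 30.6]
finger_gap: 0.2
tip shaker [ 76.9   0.2 167.5] F [-9.2  0.1 30.6] rot [-1.571 -0.005 -0.121] j [-0.11  0.69  1.03 -0.    1.41 -1.56] t 14.58
```

The force is up to 30 N with little motion. I'll look before pushing more.

Run:
```python
from go import *
q=np.load('q2.npy')
p=manip.camera('side');u=proj(p,W(q,(60,0,160))).astype(int)
c=p['img'][u[1]-38:u[1]+42,u[0]-50:u[0]+50];c=np.clip(c*1.3,0,255).astype(np.uint8)
cv2.imwrite('pics/p6.png',cv2.resize(c,None,fx=7,fy=7,interpolation=2)[:,:,::-1])
```

```text
(no output)
```

View pics/p6.png

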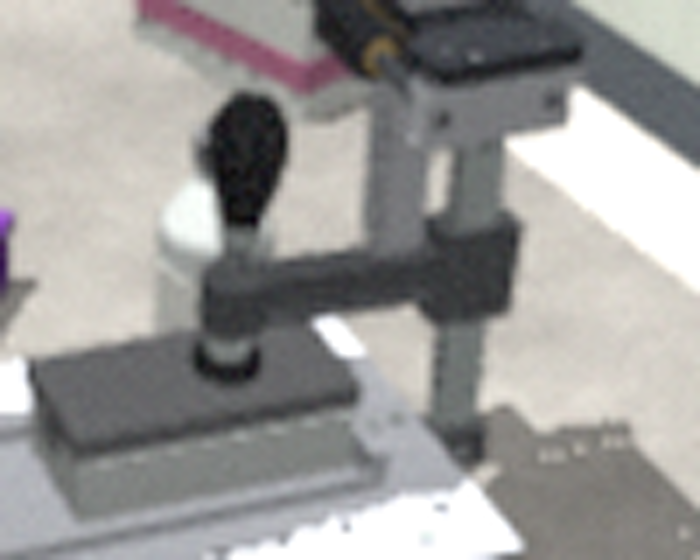

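The arm has tipped. The handle leans towards the bar, with its top at (250,95) and foot at (240,230), and the arm's slope in the picture has flattened. I'll lift off and measure the tilt.

```bash
python3 -m jog '[0,-2,0,0,0,0, 0,-8,0,0,0,0, 0,-30,0,0,0,0, 0,-60,0,0,0,0, 0,-95,0,0,0,0, 0,-130,0,0,0,0, -30,-150,0,0,0,0, -65,-160,0,0,0,0, -100,-160,0,0,0,0, -135,-160,0,0,0,0]' 70
python3 -m jog '[-35,0,0,0,0,0, -70,0,0,0,0,0, -100,0,0,0,0,0, -100,0,0,0,0,0]'
python3 - <<'E'
from go import *
where()
q=np.load('q2.npy')
for n in('side','top'):
    p=manip.camera(n);u=proj(p,W(q,(40,0,160))).astype(int);y0=max(0,u[1]-40);print(n,u[0]-45,y0)
    c=p['img'][y0:y0+80,u[0]-45:u[0]+55];c=np.clip(c*1.3,0,255).astype(np.uint8)
    cv2.imwrite(f'pics/p7{n}.png',cv2.resize(c,None,fx=7,fy=7,interpolation=2)[:,:,::-1])
E
```

```text
clock: 15.47
eef_pos: [572.0, -24.1, 344.4]
eef_rot: [-1.571, 0.0, -0.121]
wrist_force: [1.4, 0.3, 0.9]
finger_gap: 63.6
clock: 15.8
eef_pos: [470.8, -11.7, 345.4]
eef_rot: [-1.571, -0.0, -0.121]
wrist_force: [-0.3, 0.5, 1.4]
finger_gap: 69.9
tip shaker [-162.4    0.8  323.4] F [-0.3  0.5  1.4] rot [-1.571 -0.    -0.121] j [-0.1   0.05  1.54  0.    1.55 -1.55] t 15.8
side 316 149
top 268 117
```

View pics/p7side.png

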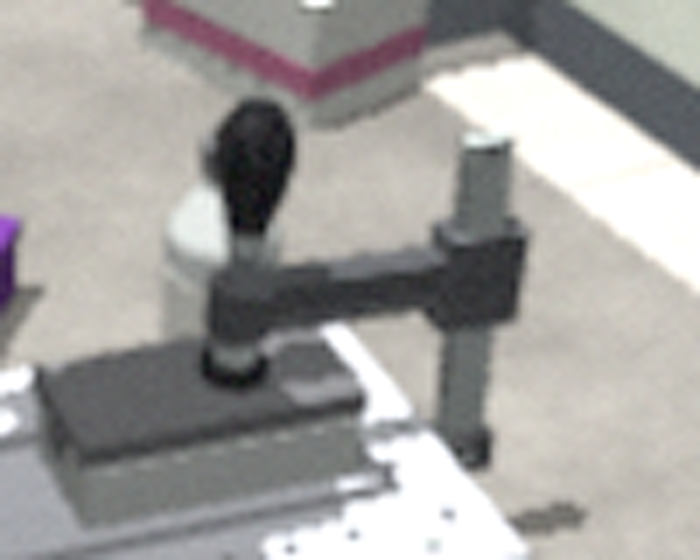

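View pics/p7top.png

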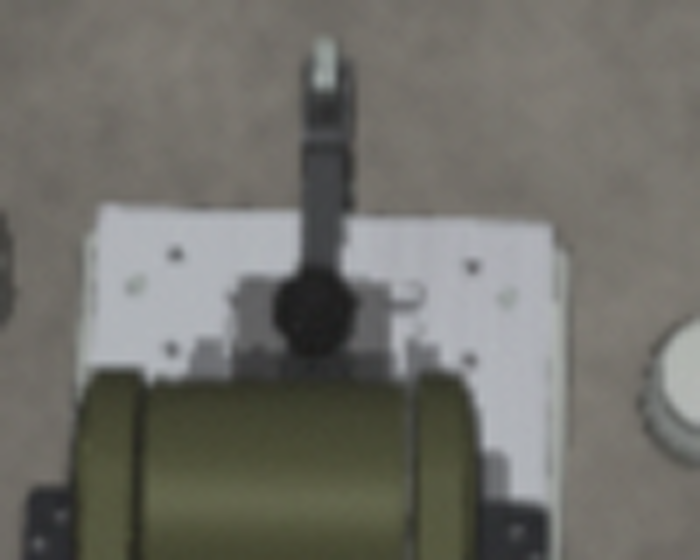

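Run:
```python
from go import *
q=np.load('q2.npy')
P=[manip.camera('side'),manip.camera('top')]
f=lambda u,v,o:np.array([(u+.5)/7-.5+o[0],(v+.5)/7-.5+o[1]])
def sh(X):
    d=X-np.r_[q[:2],0];c,n=np.cos(q[2]),np.sin(q[2]);return np.array([c*d[0]+n*d[1],-n*d[0]+c*d[1],d[2]])
a=f(255,150,(316,149));b=f(314,312,(268,117))
X,e=tri([ray(P[0],a),ray(P[1],b)]);print('widest',X,sh(X),e)
# lean in plane y=0: intersect side ray with shaker plane y=0
def plane(u,v):
    o,d=ray(P[0],f(u,v,(316,149)));o=sh(o);d0=sh(d+np.r_[q[:2],0]);t=-o[1]/d0[1];return o+t*d0
for nm,u,v in [('apex',258,100),('wide',255,150),('foot',248,235),('pad',234,368),('bartop',485,143),('barbot',468,430),('armtopL',275,270),('armtopR',435,250),('armbotL',270,330),('armbotR',425,305)]: print(nm,plane(u,v))
for t in('spindle','handle_top','jaw_push'):
    for p in P:
        print(t,[(np.round(r['xy'],1),round(r['score'],2)) for r in manip.tip_of(t,p)[:2]])
```

```text
widest [636.34  -31.857 235.646] [  4.291   0.415 235.646] [np.float64(0.6270969763826356), np.float64(0.6270969763825036)]
apex [  3.6     0.    259.658]
wide [  3.443   0.    235.831]
foot [  2.272   0.    194.248]
pad [ -1.129   0.    126.201]
bartop [113.601   0.    219.326]
barbot [120.625   0.     64.823]
armtopL [ 16.073   0.    173.784]
armtopR [ 93.979   0.    168.574]
armbotL [ 15.375   0.    142.789]
armbotR [ 91.581   0.    140.105]
spindle [(array([353.7, 203.3]), 0.73), (array([366.3, 207.2]), 0.29)]
spindle [(array([309.2, 173.1]), 0.49)]
handle_top [(array([354.6, 163.4]), 0.78), (array([415.4, 349.2]), 0.36)]
handle_top [(array([310.5, 159.5]), 0.68)]
jaw_push [(array([370.3, 186.1]), 0.73)]
jaw_push [(array([316.9, 141.4]), 0.67)]
```

The arm has stayed tipped after release. The handle's widest point is at shaker (4.3, 0.4, ~237). I'll go above it with the wrist turned back counter-clockwise and a 0.045 lean.

```bash
python3 go.py 6 0.4 290 -0.85 0.045
```

```text
tip shaker [-158.4    0.6  322.2] F [ 0.1  0.5 -0.7] rot [-1.571  0.001 -0.121] j [-0.1   0.06  1.53 -0.    1.55 -1.55] t 16.3
shift [165.4  32.1   0.1] rv [  1.07 -48.8    2.37] clock 16.3 pos [474.8 -12.4 344.2] rot [-1.571  0.001 -0.121] F [ 0.1  0.5 -0.7] gap 70.0 j [-0.1   0.06  1.53 -0.    1.55 -1.55]
```

```bash
python3 -m jog '[15,0,0,0,-7,0, 30,0,0,0,-14,0, 50,0,0,0,-21,0, 70,0,0,0,-28,0, 90,0,0,0,-35,0, 115,5,0,0.5,-42,1, 140,10,0,1.07,-48.8,2.37, 165.4,15,0,1.07,-48.8,2.37, 165.4,20,0,1.07,-48.8,2.37, 165.4,20,0,1.07,-48.8,2.37]'
python3 go.py 3.4 0.4 218 -0.85 0.045
```

```text
clock: 17.13
eef_pos: [639.1, -32.4, 321.8]
eef_rot: [-1.535, 0.032, 0.731]
wrist_force: [0.6, 0.2, 0.2]
finger_gap: 70.1
tip shaker [  6.    0.2 299.8] F [0.6 0.2 0.2] rot [-1.535  0.032  0.731] j [-0.11  0.5   1.04  0.    1.66 -2.41] t 17.13
shift [ 0.9 81.9 -0.8] rv [-0.12 -0.02 -0.11] clock 17.13 pos [639.1 -32.4 321.8] rot [-1.535  0.032  0.731] F [0.6 0.2 0.2] gap 70.1 j [-0.11  0.5   1.04  0.    1.66 -2.41]
```

```bash
python3 -m jog '[0.5,25,-0.5,0,0,0, 0.9,50,-0.8,0,0,0, 0.9,65,-0.8,0,0,0, 0.9,75,-0.8,0,0,0, 0.9,82,-0.8,0,0,0, 0.9,82,-0.8,0,0,0, 0.9,82,-0.8,0,0,0]'
python3 - <<'E'
from go import *
where()
q=np.load('q2.npy')
p=manip.camera('side');u=proj(p,W(q,(10,0,200))).astype(int);y0=max(0,u[1]-40)
c=p['img'][y0:y0+80,u[0]-45:u[0]+55];c=np.clip(c*1.3,0,255).astype(np.uint8)
cv2.imwrite('pics/p8.png',cv2.resize(c,None,fx=7,fy=7,interpolation=2)[:,:,::-1])
E
```

```text
clock: 17.72
eef_pos: [636.4, -31.8, 243.8]
eef_rot: [-1.539, 0.028, 0.731]
wrist_force: [-0.3, 0.3, -0.2]
finger_gap: 70.3
tip shaker [  3.4   0.5 221.8] F [-0.3  0.3 -0.2] rot [-1.539  0.028  0.731] j [-0.11  0.51  1.19  0.    1.48 -2.41] t 17.72
```

View pics/p8.png

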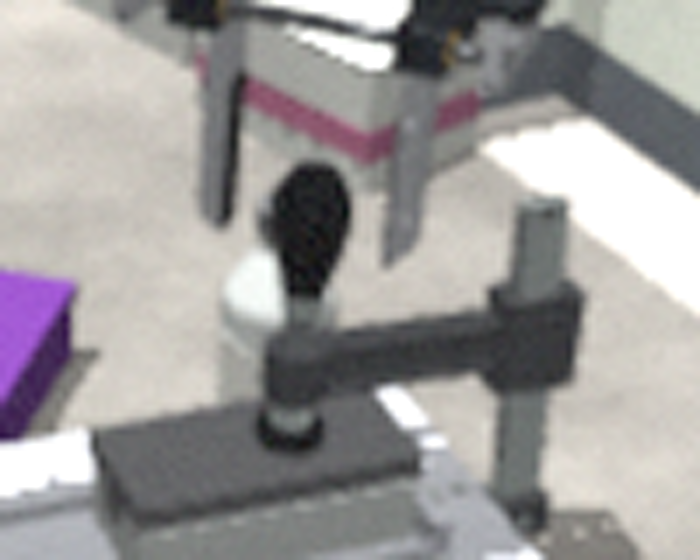

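The handle at (312,205) sits midway between the tips at (218,225) and (397,265). Next I'll lower 2 mm and close gently.

```bash
python3 -m jog '[0,2,0,0,0,0, 0,2,0,0,0,0, 0,2,0,0,0,0, 0,2,0,0,0,0, 0,2,0,0,0,0, 0,2,0,0,0,0]' 0 12
python3 - <<'E'
from go import *
where(); s=manip.read_state();q=np.load('q2.npy')
print(s['finger_gap'],'Ftool',Rm(s['eef_rot']).T@s['wrist_force'],'M',s['moment'],'shaker x in tool',Rm(s['eef_rot']).T@[np.cos(q[2]),np.sin(q[2]),0])
E
```

```text
clock: 18.27
eef_pos: [636.3, -31.9, 240.8]
eef_rot: [-1.538, 0.029, 0.731]
wrist_force: [4.5, -3.3, 1.2]
finger_gap: 33.1
tip shaker [  3.3   0.4 218.8] F [ 4.5 -3.3  1.2] rot [-1.538  0.029  0.731] j [-0.11  0.52  1.19  0.    1.48 -2.41] t 18.27
33.08529378038173 Ftool [ 1.14  -1.374 -5.417] M [-0.817 -0.728  0.076] shaker x in tool [ 0.659 -0.044 -0.751]
```

```bash
python3 -m jog '[0,0,-0.6,0,0,0, 0,0,-0.6,0,0,0, 0,0,-0.7,0,7,0, 0.1,0,-0.8,0,14,0, 0.2,0,-0.9,0,21,0, 0.2,0,-1,0,28,0, 0.3,0,-1,0,35,0, 0.4,0,-1.1,0,42,0, 0.4,0,-1.1,0,49,0, 0.4,0,-1.1,0,49,0]' 0 30
python3 - <<'E'
from go import *
where(); s=manip.read_state();q=np.load('q2.npy')
print(s['finger_gap'],'Ftool',Rm(s['eef_rot']).T@s['wrist_force'],'M',s['moment'],'shaker x in tool',Rm(s['eef_rot']).T@[np.cos(q[2]),np.sin(q[2]),0])
E
```

```text
clock: 19.1
eef_pos: [637.3, -32.4, 240.8]
eef_rot: [-1.571, 0.044, -0.13]
wrist_force: [0.6, -1.3, 1.3]
finger_gap: 32.6
tip shaker [  4.3   0.  218.8] F [ 0.6 -1.3  1.3] rot [-1.571  0.044 -0.13 ] j [-0.11  0.52  1.19  0.    1.48 -1.55] t 19.1
32.5906469574465 Ftool [ 0.683 -1.314 -1.235] M [-0.133 -0.098 -0.14 ] shaker x in tool [ 0.999 -0.044  0.011]
```

```bash
python3 -m jog '[0.1,0,0,0,7,0, 0.2,0,0,0,14,0, 0.2,0,0,0,21,0, 0.3,0,0,0,28,0, 0.4,0,0,0,35,0, 0.5,0,0,0,42,0, 0.5,0,0,0,49,0, 0.6,0,0,0,56,0, 0.7,0,0,0,63,0, 0.8,0,0,0,70,0]'
python3 - <<'E'
from go import *
where(); s=manip.read_state();q=np.load('q2.npy')
print(s['finger_gap'],'Ftool',Rm(s['eef_rot']).T@s['wrist_force'],'M',s['moment'],'shaker x in tool',Rm(s['eef_rot']).T@[np.cos(q[2]),np.sin(q[2]),0])
E
```

```text
clock: 19.93
eef_pos: [637.9, -32.6, 240.7]
eef_rot: [-1.613, 0.015, -1.347]
wrist_force: [-2.0, -1.6, 2.6]
finger_gap: 32.4
tip shaker [  4.9  -0.2 218.8] F [-2.  -1.6  2.6] rot [-1.613  0.015 -1.347] j [-0.11  0.52  1.19  0.    1.48 -0.33] t 19.93
32.363001876526916 Ftool [ 1.101 -2.505 -2.417] M [-0.383  0.488  0.24 ] shaker x in tool [ 0.336 -0.044  0.941]
```

```bash
python3 -m jog '[0,0,0,0,7,0, 0,0,0.1,0,14,0, 0,0,0.1,0,21,0, 0.1,0,0.2,0,28,0, 0.1,0,0.2,0,35,0, 0.1,0,0.3,0,42,0, 0.1,0,0.3,0,49,0, 0.1,0,0.3,0,56,0, 0.1,0,0.4,0,63,0, 0.1,0,0.4,0,70,0]'
python3 - <<'E'
from go import *
where(); s=manip.read_state();q=np.load('q2.npy')
print(s['finger_gap'],'Ftool',Rm(s['eef_rot']).T@s['wrist_force'],'M',s['moment'],'shaker x in tool',Rm(s['eef_rot']).T@[np.cos(q[2]),np.sin(q[2]),0])
E
```

```text
clock: 20.77
eef_pos: [638.3, -32.5, 240.7]
eef_rot: [-1.599, -0.034, -2.568]
wrist_force: [-0.2, -1.4, 2.0]
finger_gap: 32.7
tip shaker [  5.3  -0.  218.7] F [-0.2 -1.4  2. ] rot [-1.599 -0.034 -2.568] j [-0.11  0.52  1.18  0.    1.48  0.89] t 20.77
32.67092952376612 Ftool [ 1.012 -1.978  1.016] M [-0.174  0.352  0.191] shaker x in tool [-0.769 -0.044  0.637]
```

```bash
python3 -m jog '[0,0,0,0,7,0, -0.1,0,0.1,0,14,0, -0.1,0,0.1,0,21,0, -0.2,0,0.1,0,28,0, -0.2,0,0.2,0,35,0, -0.3,0,0.2,0,42,0, -0.3,0,0.3,0,49,0, -0.4,0,0.3,0,56,0, -0.5,0,0.4,0,63,0, -0.5,0,0.4,0,70,0]'
python3 -m jog '[0,0,0,0,7,0, 0,0,0,0,13,0, 0,0,0,0,13,0, 0,0,0,0,13,0]'
python3 - <<'E'
from go import *
where(); s=manip.read_state();q=np.load('q2.npy')
print(s['finger_gap'],'Ftool',Rm(s['eef_rot']).T@s['wrist_force'],'M',s['moment'],'shaker x in tool',Rm(s['eef_rot']).T@[np.cos(q[2]),np.sin(q[2]),0])
E
```

```text
clock: 21.6
eef_pos: [638.8, -32.9, 240.7]
eef_rot: [-1.547, -0.038, 2.492]
wrist_force: [-2.2, -3.3, 2.0]
finger_gap: 32.0
clock: 21.93
eef_pos: [638.8, -32.9, 240.7]
eef_rot: [-1.54, -0.032, 2.272]
wrist_force: [-2.8, -2.8, 4.0]
finger_gap: 32.5
tip shaker [  5.8  -0.3 218.7] F [-2.8 -2.8  4. ] rot [-1.54  -0.032  2.272] j [-0.11  0.52  1.18 -0.    1.48  2.33] t 21.93
32.538055473936836 Ftool [-0.212 -3.846  4.029] M [-0.968  1.323 -0.035] shaker x in tool [-0.731 -0.045 -0.681]
```

```bash
python3 -m jog '[0,0,0,0,0,0, 0,0,0,0,0,0, 0,0,0,0,0,0, 0,0,0,0,0,0, 0,0,0,0,0,0, 0,-15,0,0,0,0, 0,-45,0,0,0,0, 0,-80,0,0,0,0, 0,-100,0,0,0,0, 0,-100,0,0,0,0]' 70
python3 - <<'E'
from go import *
where();goal(-160,0,310,3.0,0)
q=np.load('q2.npy')
p=manip.camera('side');u=proj(p,W(q,(40,0,160))).astype(int);y0=max(0,u[1]-40);print(u[0]-45,y0)
c=p['img'][y0:y0+80,u[0]-45:u[0]+55];c=np.clip(c*1.3,0,255).astype(np.uint8)
cv2.imwrite('pics/p9.png',cv2.resize(c,None,fx=7,fy=7,interpolation=2)[:,:,::-1])
E
```

```text
clock: 22.77
eef_pos: [644.2, -33.0, 345.7]
eef_rot: [-1.546, -0.027, 2.267]
wrist_force: [-0.0, 0.5, 0.8]
finger_gap: 70.3
tip shaker [ 11.4   0.2 323.7] F [-0.   0.5  0.8] rot [-1.546 -0.027  2.267] j [-0.11  0.5   0.98  0.    1.7   2.34] t 22.77
shift [124.9  19.9 117.7] rv [ -0.64 -51.36   2.06] clock 22.77 pos [644.2 -33.  345.7] rot [-1.546 -0.027  2.267] F [-0.   0.5  0.8] gap 70.3 j [-0.11  0.5   0.98  0.    1.7   2.34]
316 149
```

View pics/p9.png

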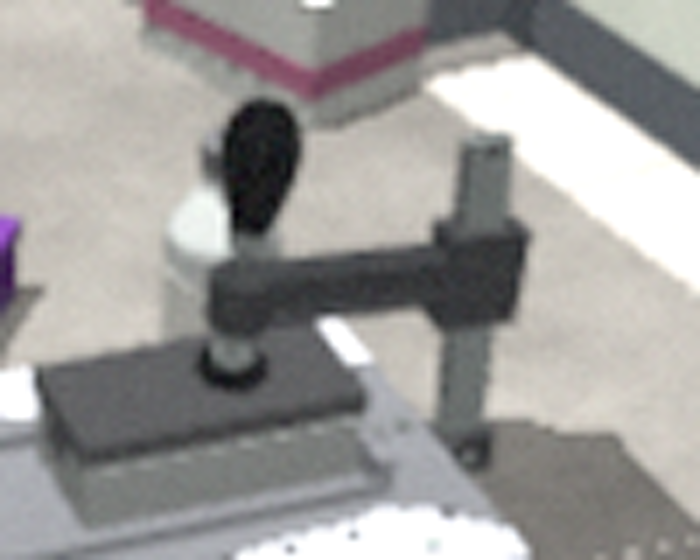

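Run:
```python
import cv2,numpy as np
a=cv2.imread('pics/p7side.png',0).astype(np.float32);b=cv2.imread('pics/p9.png',0).astype(np.float32)
for n,(x,y,w,h) in dict(handle=(215,95,85,60),boss=(208,262,60,75),armmid=(300,250,100,80),pad=(200,355,70,40),collar=(430,215,100,110),lid=(40,400,120,70),bottle=(165,200,45,90)).items():
    t=a[y:y+h,x:x+w];s=b[y-25:y+h+25,x-25:x+w+25];r=cv2.matchTemplate(s,t,cv2.TM_CCOEFF_NORMED);_,v,_,l=cv2.minMaxLoc(r);print(n,(l[0]-25,l[1]-25),round(v,3))
```

```text
handle (6, 0) 0.978
boss (1, -6) 0.959
armmid (-3, -6) 0.942
pad (-2, 0) 0.98
collar (0, -3) 0.949
lid (1, 0) 0.976
bottle (0, 0) 0.997
```

Against fixed references, the arm's end rose about 3 mm relative to the pad and the lean grew by about 0.025. That's tight, but it implies less turn than I commanded, so there may have been some slip. I'll wind the wrist back and add a further turn to be sure.

```bash
python3 -m jog '[0,0,0,0,-7,0, 0,0,0,0,-14,0, 0,0,0,0,-21,0, 0,0,0,0,-28,0, 0,0,0,0,-35,0, 0,0,0,0,-42,0, 0,0,0,0,-49,0, 0,0,0,0,-56,0, 0,0,0,0,-63,0, 0,0,0,0,-70,0]' >/dev/null
python3 -m jog '[0,0,0,0,-7,0, 0,0,0,0,-14,0, 0,0,0,0,-21,0, 0,0,0,0,-28,0, 0,0,0,0,-35,0, 0,0,0,0,-42,0, 0,0,0,0,-49,0, 0,0,0,0,-56,0, 0,0,0,0,-63,0, 0,0,0,0,-70,0]' >/dev/null
python3 -m jog '[0,0,0,0,-7,0, 0,0,0,0,-14,0, 0,0,0,0,-21,0, 0,0,0,0,-28,0, 0,0,0,0,-35,0, 0,0,0,0,-42,0, 0,0,0,0,-49,0, 0,0,0,0,-56,0, 0,0,0,0,-63,0, 0,0,0,0,-70,0]' >/dev/null
python3 go.py 5.3 0 219 0 0.07
```

```text
tip shaker [ 10.2   0.2 316.7] F [1.1 0.5 0.5] rot [-1.581  0.045 -0.345] j [-0.11  0.5   0.99  0.    1.7  -1.33] t 25.32
shift [ 0.1 97.8 -0.1] rv [ -0.16 -12.92   1.35] clock 25.32 pos [643.2 -32.9 338.7] rot [-1.581  0.045 -0.345] F [1.1 0.5 0.5] gap 70.0 j [-0.11  0.5   0.99  0.    1.7  -1.33]
```

```bash
python3 -m jog '[0,0,0,0,-6.5,0.7, 0,10,0,-0.2,-12.9,1.35, 0,35,0,-0.2,-12.9,1.35, 0,60,0,-0.2,-12.9,1.35, 0,80,0,-0.2,-12.9,1.35, 0,92,0,-0.2,-12.9,1.35, 0,97.5,0,-0.2,-12.9,1.35, 0,97.5,0,-0.2,-12.9,1.35, 0,97.5,0,-0.2,-12.9,1.35]'
python3 -m jog '[0,0,0,0,0,0, 0,0,0,0,0,0, 0,0,0,0,0,0, 0,0,0,0,0,0, 0,0,0,0,0,0, 0,0,0,0,0,0]' 0 15
python3 - <<'E'
from go import *
where(); s=manip.read_state();q=np.load('q2.npy')
print(s['finger_gap'],'Ftool',Rm(s['eef_rot']).T@s['wrist_force'],'M',s['moment'],'shaker x in tool',Rm(s['eef_rot']).T@[np.cos(q[2]),np.sin(q[2]),0])
E
```

```text
clock: 26.07
eef_pos: [639.2, -32.5, 243.1]
eef_rot: [-1.572, 0.068, -0.126]
wrist_force: [-0.3, 0.4, 0.0]
finger_gap: 70.1
clock: 26.57
eef_pos: [639.2, -32.6, 243.2]
eef_rot: [-1.572, 0.068, -0.126]
wrist_force: [-1.1, -2.8, 0.9]
finger_gap: 33.3
tip shaker [  5.7   0.  221.2] F [-1.1 -2.8  0.9] rot [-1.572  0.068 -0.126] j [-0.11  0.54  1.16  0.    1.52 -1.55] t 26.57
33.26849111344865 Ftool [-0.808 -0.891 -2.943] M [-0.514  0.037  0.033] shaker x in tool [ 0.998 -0.068  0.007]
```

```bash
python3 -m jog '[0,0,-0.2,0,0,0, 0,0,-0.2,0,0,0, 0,0,-0.2,0,5,0, 0,0,-0.2,0,12,0, 0.1,0,-0.2,0,19,0, 0.1,0,-0.2,0,26,0, 0.2,0,-0.2,0,33,0, 0.2,0,-0.2,0,40,0, 0.3,0,-0.2,0,47,0, 0.4,0,-0.2,0,54,0]' 0 40
python3 - <<'E'
from go import *
s=manip.read_state();print(s['finger_gap'],s['moment'],'axis M',Rm(s['eef_rot'])[:,1]@s['moment'],s['wrist_force'])
E
python3 -m jog '[0,0,0,0,7,0, 0,0,0,0,14,0, 0,0,0,0,21,0, 0,0,0.1,0,28,0, 0.1,0,0.1,0,35,0, 0.1,0,0.2,0,42,0, 0.1,0,0.2,0,49,0, 0.1,0,0.3,0,56,0, 0.1,0,0.3,0,63,0, 0.1,0,0.3,0,63,0]'
python3 - <<'E'
from go import *
where()
s=manip.read_state();print(s['finger_gap'],s['moment'],'axis M',Rm(s['eef_rot'])[:,1]@s['moment'],s['wrist_force'])
E
```

```text
clock: 27.4
eef_pos: [639.5, -32.8, 243.2]
eef_rot: [-1.627, 0.038, -1.075]
wrist_force: [-1.5, -1.3, 1.9]
finger_gap: 32.3
32.281087313684374 [-0.308  0.458  0.2  ] axis M -0.1756695181392189 [-1.47  -1.284  1.863]
clock: 28.23
eef_pos: [639.9, -32.6, 243.1]
eef_rot: [-1.631, -0.032, -2.173]
wrist_force: [-0.4, -0.5, 1.7]
finger_gap: 32.3
tip shaker [  6.4   0.1 221.1] F [-0.4 -0.5  1.7] rot [-1.631 -0.032 -2.173] j [-0.11  0.54  1.15  0.    1.52  0.49] t 28.23
32.25858815275365 [ 0.136  0.366 -0.066] axis M 0.05980479323032869 [-0.365 -0.465  1.669]
```

The axis moment while turning was 0.18 N m, which matches the thread friction, so the handle was being driven. I'll release and check.

```bash
python3 -m jog '[0,0,0,0,0,0, 0,0,0,0,0,0, 0,0,0,0,0,0, 0,0,0,0,0,0, 0,0,0,0,0,0, 0,-15,0,0,0,0, 0,-45,0,0,0,0, 0,-80,0,0,0,0, 0,-100,0,0,0,0, 0,-100,0,0,0,0]' 70
python3 go.py -170 0 325 2.05 0
```

```text
clock: 29.07
eef_pos: [647.3, -33.5, 348.0]
eef_rot: [-1.624, -0.028, -2.166]
wrist_force: [1.2, -0.8, 0.3]
finger_gap: 69.9
tip shaker [ 14.    0.1 326. ] F [ 1.2 -0.8  0.3] rot [-1.624 -0.028 -2.166] j [-0.11  0.53  0.94  0.    1.74  0.49] t 29.07
shift [  85.    12.1 -164.3] rv [3.05 0.11 1.62] clock 29.07 pos [647.3 -33.5 348. ] rot [-1.624 -0.028 -2.166] F [ 1.2 -0.8  0.3] gap 69.9 j [-0.11  0.53  0.94  0.    1.74  0.49]
```

```bash
python3 -m jog '[16,0,-32,0,0,0, 32,0,-64,0,0,0, 48,0,-96,0,0,0, 65,0,-128,0,0,0, 80,0,-155,0,0,0, 85,0,-164,0,0,0, 85,0,-164,0,0,0]'
python3 - <<'E'
from go import *
where()
q=np.load('q2.npy')
p=manip.camera('side');save(p,'side_end')
c=p['img'][149:229,316:416];c=np.clip(c*1.3,0,255).astype(np.uint8)
cv2.imwrite('pics/p10.png',cv2.resize(c,None,fx=7,fy=7,interpolation=2)[:,:,::-1])
a=cv2.imread('pics/p7side.png',0).astype(np.float32);b=cv2.imread('pics/p10.png',0).astype(np.float32)
for n,(x,y,w,h) in dict(handle=(215,95,85,60),boss=(208,262,60,75),armmid=(300,250,100,80),pad=(200,355,70,40),collar=(430,215,100,110),lid=(40,400,120,70)).items():
    t=a[y:y+h,x:x+w];s=b[y-25:y+h+25,x-25:x+w+25];r=cv2.matchTemplate(s,t,cv2.TM_CCOEFF_NORMED);_,v,_,l=cv2.minMaxLoc(r);print(n,(l[0]-25,l[1]-25),round(v,3))
E
```

```text
clock: 29.65
eef_pos: [462.3, -11.3, 356.0]
eef_rot: [-1.629, -0.031, -2.166]
wrist_force: [0.9, 0.1, 0.3]
finger_gap: 69.8
tip shaker [-172.4    0.1  334. ] F [0.9 0.1 0.3] rot [-1.629 -0.031 -2.166] j [-0.1   0.07  1.5   0.    1.64  0.49] t 29.65
handle (8, -1) 0.978
boss (1, -11) 0.952
armmid (-6, -7) 0.976
pad (-3, 0) 0.98
collar (0, -2) 0.976
lid (1, 1) 0.919
```

View pics/p10.png

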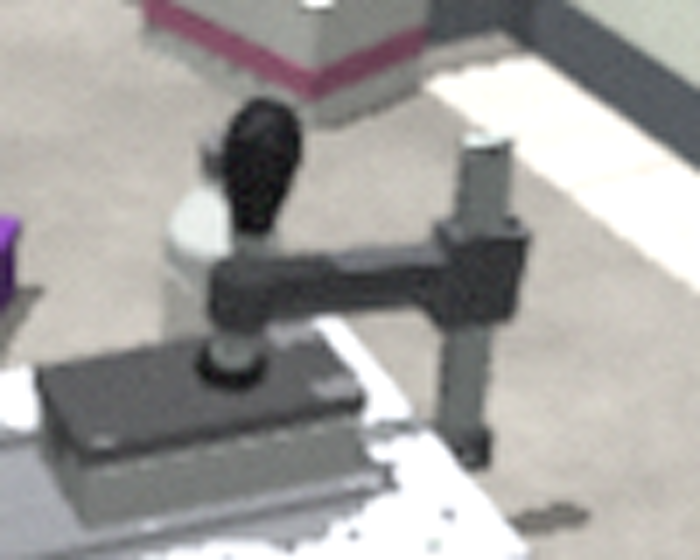

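View pics/side_end.png

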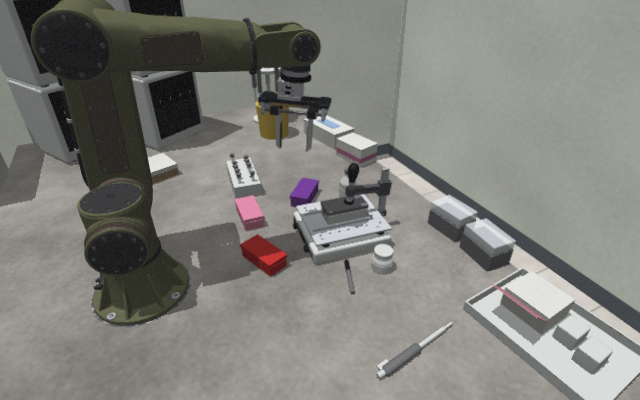

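The arm's end is now about 5 mm higher above the pad than when it was first bound. The box, pad and bystanders haven't moved, and the gripper is clear. I'm handing it in.

```bash
python3 -c "
from cell import manip
print(manip.sign_off())"
```

```text
the job is handed in; nothing more can be done
None
```

I pushed the tube box back to the stop, tipped and bound the clamp arm on the lid, screwed the handle down, let go, and handed the job in at about 30 s.

- **Box:** I pushed its near end with two spread fingers. The force jumped to about 26 N with the fingers where the box's home position puts them, and the overlay in the picture agreed.
- **Clamp arm:** I slid it down from the push point until it tipped, with about 30 N at the end. It stayed tipped after I let go.
- **Handle:** I turned it clockwise about 270°, then regripped and turned about 117° more. During the second turn the torque was about 0.18 N m, which matches the thread friction.

**Last checks:** compared with when it was first bound, the arm's end stood about 5 mm higher above the pad. That suggests a turn of roughly 300° and a tilt of about 0.08 rad. The box and pad had not shifted beyond the roughly half-millimetre resolution of the picture. In the side picture the other things looked untouched, and the gripper was clear of everything.

**What disagreed:** after the first turn the arm's end had risen only about 3 mm, where about 4.5 mm was expected. Some of that grip may have slipped or flexed, which is why I turned it again. All of these come from low-resolution pictures, so the turn and tilt figures are estimates.

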